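# Feel two whey outlet valves for binding

### The arm

A 7-joint arm with a two-finger parallel gripper is mounted at the origin on the work surface. World frame = base frame: x ahead of the robot, y to its left, z up, the work surface at z = 0. Lengths are in mm, angles in rad, forces in N, time in s.
With the tool pointing down it reaches from about 400 to 750 mm from the base axis. Payload 19.5 kg.
Tool frame: the origin (TCP) lies between the finger pads; the fingertips stand robot.finger_overhang ahead of it and the grasp point (between the pads) lies 8 mm behind it (robot.finger_overhang is the distance from the TCP to the fingertips, in mm); z points along the fingers, y is the line along which they close (so a half turn about z gives the same grasp; the last joint's range is limited). The gripper opens to 85 mm and grips with 20 to 120 N. Pads are 22 mm wide; open, the fingers measure 114 mm over their backs; the gripper's body (76 mm by 85 mm) begins 54 mm behind the grasp point. The pads swing forward as they close: fully open they stand 13 mm farther back than shut.
Start: joints at [-1.342, 0.707, -0.028, 1.485, 0.022, 0.951, -0.075], TCP at [153.802, 554.023, 242.268] pointing down, gripper open.
Joint ranges: [-2.71, 2.71], [-0.32, 2.16], [-1.57, 1.52], [0, 2.45], [-1.46, 4.6], [0, 2.02], [-2.83, 2.83]. Speed limits (rad/s): [1.89, 1.89, 2.57, 2.57, 3.01, 3.01, 3.01].

### API

Orientations are given as a unit quaternion [w, x, y, z].
In Python, from station import robot gives the robot as it stands.
- The arm moves only by the tool step_arm, never from a script. Its argument "targets" is a list that holds one entry, the list of rows, each a list of 4 numbers: the shift along the world's x, y, z in cm, then the turn about the world's z in degrees. In form: [[[x, y, z, yaw], ...]]. A call has 1 to 20 rows; each row shifts and turns the commanded pose from where the row before left it; what a row does not reach is not made up. A row lasts 1/10 s, in which the tool goes at most 50 mm and 8.59 degrees, less where a joint would pass 70% of its speed; a pose out of reach is approached as far as the arm can. A call with a gripper value outside its range is refused whole. "claw" is the finger opening in cm, from 0 to 8.54, set as the call begins (left out, the last holds). The fingers move at their own pace and stop on an object; "force" is the grip in N (left out, the last holds). Time passes only in rows, so rows that do not move let the fingers close. It gives the time, the measured TCP pose, the force, the opening and the grip force at its end, in the units of the state.
- robot.get_state(): the state, without advancing time (a new reading comes with each control period).
- robot.read_camera(name): name is "side" or "top" or "wrist"; returns the picture (384x512x3 uint8, red, green, blue); there is no depth.
- robot.camera_params(name): a dict with "mtx" (3x3 intrinsics, pixels), "R" (3x3) and "t" (3): a world point X has camera coordinates R X + t; the wrist camera has in their place "T_tool_cam" (4x4, takes a point from camera to tool coordinates, whose origin is the TCP and whose axes are the flange's). Camera axes: x right, y down, z forward; pixel columns grow to the right and rows downward; lengths in mm; the calibration is good to about 2 mm. A picture is of the moment at which its call begins: read the wrist's pose just before it. camera_params takes no time and is no camera call.
- robot.job_done(): hands the job in; it is judged then, once.
The state is a dict: "clock": time; "joints": joint angles; "qd": joint speeds; "joint_efforts": joint torques, N m; "position": TCP position; "eef_rot": TCP orientation; "force": force on the tool from outside, world axes, zero at the start; "moment": the same for the moment, N m; "finger_gap": opening from 0.0 (shut) to 1.0 (fully open); "finger_force": force on a finger pad.
Only numpy, scipy, OpenCV 4.12 (cv2) and the standard library are available. Lean on these libraries where they do the work, as an engineer would, in place of code of your own. Each camera call takes 0.05 s, during which the arm holds its last target. There are 200 camera calls.

### The job

Before the next batch drains, feel the two whey outlet valves for binding: gently swing each lever from shut towards open, the blue one first and then the green one, pushing it with loose fingers and not clamping it. Leave a valve that swings all the way fully open; if a lever turns stiff part way, do not force it but swing it back to fully shut and leave it there. Leave everything else on the table as it stands.

Things in the scene. Friction and masses are not known exactly. Their poses are not given: they have to be found in the camera images.
- outlets: fixed stainless draining tray (300 x 560, rim 160 high) full of white cheese moulds, with two outlet pipes (top 129 high), each through a ball valve (top 146) to a spout over a gutter. Origin on the table midway between the valves; +x to the tray (its wall at x 125, moulds to 171 high), +y to the blue valve; stems at (0, 130) blue and (0, -130) green. mm
- blue_lever (a joint): lever angle about its upright stem, rad: 0 = shut, at its stop, pointing along the tray's +y; grows anticlockwise seen from above; pi/2 = fully open, at its stop, pointing away from the tray (-x). Stays where it is left. Sound: 4 to 6 N at the grip point while it moves, almost none at rest; the stops give 3 to 6 mm at 10 N. Over 22 N, pushing or clamping, is forcing it
- green_lever (a joint): the same for the green lever. Either valve may bind, which cannot be seen: a binding one turns as a sound one up to some angle between 0.4 and 1.0 rad, where the force at the grip point jumps to about 13 N, then climbs by 4 to 5 N for each 0.1 rad, and the lever springs back to that angle if let go; back to shut it takes the ordinary 4 to 6 N
- blue_lever_grip (a point): grip point, in the middle of the blue sleeve's thickness, 110 mm from the stem axis and 170 mm above the table. The sleeve is 26 mm wide, 14 mm high, and runs from 55 to 153 mm from the stem axis; at least 33 mm is free beneath it at the grip point and both its sides are free, all along its swing
- green_lever_grip (a point): the same point of the green sleeve
- blue_lever_pivot (a point): on the stem axis of the blue lever, at the height of its grip point
- green_lever_pivot (a point): on the stem axis of the green lever, at the height of its grip point
- brush: loose washing brush, 150 mm long, lying on the table between the two pipes; bystander
- gasket: loose black rubber gasket ring, 50 mm across, 6 mm high, on the table beneath the shut blue lever; bystander
- mould_a: loose empty white round cheese mould, 82 mm across, 80 mm high, at the robot's left; bystander
- mould_b: loose empty white round cheese mould, 82 mm across, 80 mm high, at the robot's right, beside the gutter; bystander
- block_mould: loose empty white block mould 100 x 160 x 85 mm high, at the robot's right; bystander
- jar: loose glass jar with white cap, 68 mm across, 90 mm high, at the robot's right; bystander
- ladle: loose long spoon, 240 mm, lying on the table in front of the gutter; bystander

How it is judged (in metres and radians):
On the way, in this order (a step that is already met when the one before it is completed fails the run):
1. the blue lever has been swung at least 0.35 rad (20 degrees) off shut (value of joint blue_lever above 0.35 rad), for 0.1 s.
2. then the green lever has been swung at least 0.35 rad (20 degrees) off shut (value of joint green_lever above 0.35 rad), for 0.1 s.
At the end, for the whole second after the job is handed in: The lever that swings freely stands fully open (above 1.45 rad, within 7 degrees of its stop), the one that binds is back at shut (below 0.08 rad, within 4.5 degrees of its stop), and both are at rest (((value of joint blue_lever above 1.45 rad and value of joint green_lever below 0.08 rad) or (value of joint green_lever above 1.45 rad and value of joint blue_lever below 0.08 rad)) and velocity of joint blue_lever between -0.05 and 0.05 rad/s and velocity of joint green_lever between -0.05 and 0.05 rad/s); the robot touches nothing.
It fails at once if the blue lever is forced or clamped: the robot presses on it with more than 22 N (contact force between any of the fingers, the arm and blue_lever above 22 N).
It fails at once if the green lever is forced or clamped: the robot presses on it with more than 22 N (contact force between any of the fingers, the arm and green_lever above 22 N).
It fails at once if a bystander is moved more than 20 mm (distance of any of brush, gasket, mould_a, mould_b, block_mould, jar, ladle from where it was at the start of the episode above 0.02 m).
It also fails if it takes over 66 s, if anything falls off the work surface, if the arm or the gripper's body presses on something with over 40 N, if the wrist force passes 120 N, or if a joint passes its speed limit or range.

## Working session

There is one attempt and no reset: what is moved stays moved. The work goes in short steps, Python scripts to look and compute and a tool call to move; the robot and the scene stay as the last step left them, time stands still between calls to the robot, and variables do not carry over. Pictures are saved under pics/ and viewed, at most 10 in all, crops included, and the job is handed in when it is done.

Besides the shell and the picture viewer there is one more tool, called after ">>>" as name(argument=value, ...) on one line, values as JSON. step_arm: Moves the arm, as the interface text tells. Its arguments: {"type":"object","properties":{"targets":{"type":"array"},"claw":{"type":"number"},"force":{"type":"number"}},"required":["targets"]}

```bash
mkdir -p pics; python3 - <<'E'
from station import robot
import cv2,numpy as np
s=robot.get_state(); print({k:s[k] for k in('clock','position','eef_rot','finger_gap','force')},robot.finger_overhang)
for n in('top','side'):
    im=robot.read_camera(n); cv2.imwrite(f'pics/{n}0.png',im[:,:,::-1])
    p=robot.camera_params(n); print(n,p['mtx'],p['R'],p['t'])
E
```

```text
{'clock': 0.0, 'position': array([153.73707256, 553.80636646, 241.80120647]), 'eef_rot': array([-7.22711916e-05,  1.35010148e-01,  9.90844053e-01, -5.63722409e-04]), 'finger_gap': 1.0023273944589697, 'force': array([-0.12976595, -0.61820281,  0.2474067 ])} 11.0
top [[499.12836922   0.         260.48555742]
 [  0.         499.12836922 187.84606227]
 [  0.           0.           1.        ]] [[ 0.03026183 -0.99944981 -0.01357583]
 [-0.98295381 -0.0272927  -0.18181561]
 [ 0.18134506  0.01884648 -0.98323892]] [ -54.65191329  487.2569336  1873.21329952]
side [[441.12220985   0.         256.92635359]
 [  0.         441.12220985 194.4902086 ]
 [  0.           0.           1.        ]] [[-0.99981687 -0.01898879  0.00237708]
 [-0.01169881  0.50817256 -0.86117582]
 [ 0.01514472 -0.86104592 -0.50830164]] [ 447.98848208  155.88017647 1572.48738802]
```

View pics/top0.png

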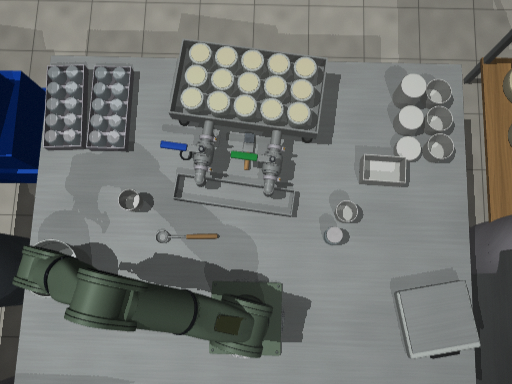

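View pics/side0.png

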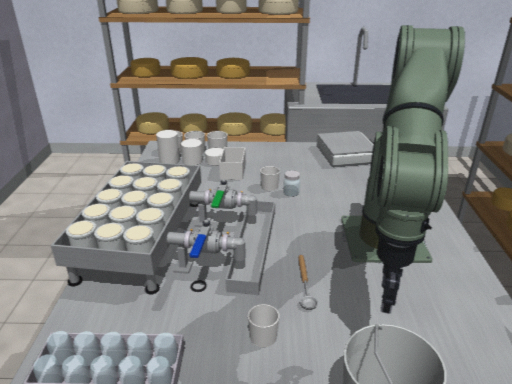

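The top view shows the blue sleeve at about (173,146) and the green at (244,156). The stems are near (203,150) and (271,162), with the gasket at (186,155). In the side view the sleeves are at (199,245) and (218,198).

```bash
cat > h.py <<'E'
import cv2,numpy as np
from station import robot
def ray(uv,mtx,R,t):
    return -R.T@t, R.T@np.linalg.inv(mtx)@np.array([uv[0],uv[1],1.])
def plane(uv,p,z):
    o,d=ray(uv,p['mtx'],p['R'],p['t']); return o+d*(z-o[2])/d[2]
def mask(im,c):
    h=cv2.cvtColor(im,cv2.COLOR_RGB2HSV)
    lo,hi=((105,150,60),(125,255,255)) if c=='blue' else ((50,150,40),(80,255,255))
    return cv2.inRange(h,lo,hi)
def blobs(m,amin=40):
    n,l,st,ce=cv2.connectedComponentsWithStats(m)
    return [(st[i],ce[i],l==i) for i in range(1,n) if st[i][4]>=amin]
E
python3 - <<'E'
from h import *
P={n:robot.camera_params(n) for n in('top','side')}
I={n:cv2.imread(f'pics/{n}0.png')[:,:,::-1].copy() for n in P}
for c in('blue','green'):
  rs=[]
  for n in P:
    for st,ce,l in blobs(mask(I[n],c)):
      x,y=ce
      if (n=='top' and 150<x<265 and 130<y<170) or (n=='side' and 180<x<230 and 185<y<260):
        pts=np.argwhere(l)[:,::-1]
        W=np.array([plane(q,P[n],177)[:2] for q in pts])
        _,_,v=np.linalg.svd(W-W.mean(0)); pr=(W-W.mean(0))@v[0]
        print(c,n,ce.round(1),st[4],W.mean(0).round(1),np.degrees(np.arctan2(v[0][1],v[0][0])).round(1),np.ptp(pr).round(1))
        rs.append(ray(ce,**P[n]))
  if len(rs)==2:
    (o1,d1),(o2,d2)=rs
    s=np.linalg.lstsq(np.c_[d1,-d2],o2-o1,rcond=None)[0]; print('tri',(o1+d1*s[0]).round(1),(o2+d2*s[1]).round(1))
print(robot.get_state()['clock'])
p=robot.camera_params('wrist');print(p['T_tool_cam'])
E
```

```text
blue top [173.1 145.6] 170 [611.6 279.3] -96.7 96.5
blue side [197.4 245.8] 205 [610.3 290.5] 84.3 107.2
tri [613.6 280.8 169.5] [612.3 280.8 169.2]
green top [243.7 155.4] 154 [581.6  21.1] -96.3 93.4
green side [217.3 198.6] 118 [579.3  32.8] 84.0 99.0
tri [583.2  21.5 170.5] [580.8  21.5 169.9]
0.1
[[-2.41238454e-04 -9.47640032e-01 -3.19340433e-01  8.16807417e+01]
 [ 9.99999507e-01  7.91029668e-05 -9.90164229e-04  3.40222607e-01]
 [ 9.63580038e-04 -3.19340514e-01  9.47639545e-01 -1.31545208e+02]
 [ 0.00000000e+00  0.00000000e+00  0.00000000e+00  1.00000000e+00]]
```

>>> step_arm(targets=[[[2.3,-1.34,0,-4.05],[2.3,-1.34,0,-4.05],[2.3,-1.34,0,-4.05],[2.3,-1.34,0,-4.05],[2.3,-1.34,0,-4.05],[2.3,-1.34,0,-4.05],[2.3,-1.34,0,-4.05],[2.3,-1.34,0,-4.05],[2.3,-1.34,0,-4.05],[2.3,-1.34,0,-4.05],[2.3,-1.34,0,-4.05],[2.3,-1.34,0,-4.05],[2.3,-1.34,0,-4.05],[2.3,-1.34,0,-4.05],[2.3,-1.34,0,-4.05],[2.3,-1.34,0,-4.05],[2.3,-1.34,0,-4.05],[2.3,-1.34,0,-4.05],[2.3,-1.34,0,-4.05],[2.3,-1.34,0,-4.05]]], claw=5, force=20)

```text
clock: 2.1
position: [614.5, 285.4, 241.9]
eef_rot: [-0.0, 0.747, 0.665, -0.0]
force: [-0.1, -0.3, -0.1]
finger_gap: 0.587
finger_force: 0.0
```

```bash
cat > w.py <<'E'
import sys
from h import *
from scipy.spatial.transform import Rotation as Ro
c=sys.argv[1]; s=robot.get_state(); im=robot.read_camera('wrist'); p=robot.camera_params('wrist')
cv2.imwrite(f'pics/{sys.argv[2]}.png',im[:,:,::-1])
q=s['eef_rot']; T=np.eye(4); T[:3,:3]=Ro.from_quat([q[1],q[2],q[3],q[0]]).as_matrix(); T[:3,3]=s['position']
M=np.linalg.inv(T@p['T_tool_cam']); P=dict(mtx=p['mtx'],R=M[:3,:3],t=M[:3,3])
for st,ce,l in blobs(mask(im,c),300):
    W=np.array([plane(q,P,177)[:2] for q in np.argwhere(l)[::5,::-1]])
    _,_,v=np.linalg.svd(W-W.mean(0)); pr=(W-W.mean(0))@v.T
    print(st,W.mean(0).round(1),np.degrees(np.arctan2(v[0][1],v[0][0])).round(1),np.ptp(pr,axis=0).round(1))
print(s['clock'],s['position'],s['force'])
E
python3 w.py blue w1
```

```text
[ 235  145   37  127 4342] [613.6 283.3] -96.4 [95.7 24.8]
2.1 [614.51463793 285.41800825 241.947415  ] [-0.11964605 -0.29402718 -0.13595661]
```

View pics/w1.png

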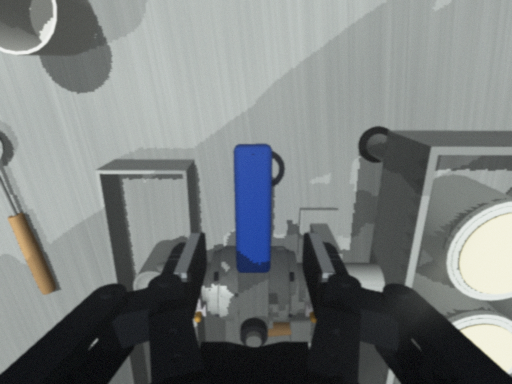

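The wrist view has the blue sleeve at (254,208), centred between the fingers, with the stem at (254,330). Descending to straddle it.

>>> step_arm(targets=[[[0,0.3,-2,0],[0,0,-2,0],[0,0,-2,0],[0,0,-1.2,0],[0,0,-1.2,0],[0,0,0,0],[0,0,0,0]]])

```text
clock: 2.85
position: [614.0, 289.1, 158.8]
eef_rot: [0.0, 0.746, 0.666, 0.0]
force: [-0.7, 0.6, 0.5]
finger_gap: 0.587
finger_force: 0.0
```

```bash
python3 - <<'E'
import numpy as np
f=lambda a:np.array([[np.cos(a),-np.sin(a)],[np.sin(a),np.cos(a)]])
r=np.radians; p0=f(r(83.4))@[11.,1.2]   # radius 110, 12 mm ahead, cm
P=[f(r(2.5*k))@p0 for k in range(39)]
for k in range(38): print(2.5*(k+1),(P[k+1]-P[k]).round(2),end='; ')
print('\nlead',f(r(83.4))@[0,1.2])
E
```

```text
2.5 [-0.48 -0.01]; 5.0 [-0.48 -0.03]; 7.5 [-0.48 -0.05]; 10.0 [-0.48 -0.07]; 12.5 [-0.47 -0.09]; 15.0 [-0.47 -0.11]; 17.5 [-0.46 -0.13]; 20.0 [-0.46 -0.15]; 22.5 [-0.45 -0.17]; 25.0 [-0.44 -0.19]; 27.5 [-0.43 -0.21]; 30.0 [-0.42 -0.23]; 32.5 [-0.41 -0.25]; 35.0 [-0.4  -0.27]; 37.5 [-0.39 -0.28]; 40.0 [-0.38 -0.3 ]; 42.5 [-0.37 -0.32]; 45.0 [-0.35 -0.33]; 47.5 [-0.34 -0.35]; 50.0 [-0.32 -0.36]; 52.5 [-0.3  -0.37]; 55.0 [-0.29 -0.39]; 57.5 [-0.27 -0.4 ]; 60.0 [-0.25 -0.41]; 62.5 [-0.23 -0.42]; 65.0 [-0.22 -0.43]; 67.5 [-0.2  -0.44]; 70.0 [-0.18 -0.45]; 72.5 [-0.16 -0.46]; 75.0 [-0.14 -0.46]; 77.5 [-0.12 -0.47]; 80.0 [-0.1  -0.47]; 82.5 [-0.08 -0.48]; 85.0 [-0.06 -0.48]; 87.5 [-0.03 -0.48]; 90.0 [-0.01 -0.48]; 92.5 [ 0.01 -0.48]; 95.0 [ 0.03 -0.48]; 
lead [-1.19204732  0.13792458]
```

>>> step_arm(targets=[[[-0.3,0.03,0,0],[-0.3,0.03,0,0],[-0.2,0.02,0,0],[-0.2,0.03,0,0],[-0.1,0.02,0,0],[-0.1,0.01,0,0],[0,0,0,0]]])

```text
clock: 3.55
position: [601.9, 290.5, 158.3]
eef_rot: [0.0, 0.746, 0.666, 0.0]
force: [-0.3, 1.1, 0.8]
finger_gap: 0.586
finger_force: 0.2
```

Now I'll swing it 20°.

>>> step_arm(targets=[[[-0.48,-0.01,0,2.5],[-0.48,-0.03,0,2.5],[-0.48,-0.05,0,2.5],[-0.48,-0.07,0,2.5],[-0.47,-0.09,0,2.5],[-0.47,-0.11,0,2.5],[-0.46,-0.13,0,2.5],[-0.46,-0.15,0,2.5]]])

```text
clock: 4.35
position: [564.3, 284.0, 158.3]
eef_rot: [0.0, 0.619, 0.786, 0.0]
force: [3.7, 1.0, -1.7]
finger_gap: 0.585
finger_force: 1.7
```

>>> step_arm(targets=[[[-0.45,-0.17,0,2.5],[-0.44,-0.19,0,2.5],[0,0,0,0]]])

```text
clock: 4.65
position: [555.0, 280.3, 158.4]
eef_rot: [-0.0, 0.584, 0.812, 0.0]
force: [0.4, 0.8, 0.4]
finger_gap: 0.586
finger_force: 0.0
```

>>> step_arm(targets=[[[-0.43,-0.21,0,2.5],[-0.42,-0.23,0,2.5],[0,0,0,0]]])

```text
clock: 4.95
position: [546.6, 276.0, 158.4]
eef_rot: [-0.0, 0.549, 0.836, -0.0]
force: [0.2, -0.2, 0.2]
finger_gap: 0.583
finger_force: 0.0
```

>>> step_arm(targets=[[[-0.41,-0.25,0,2.5],[-0.4,-0.27,0,2.5],[0,0,0,0]]])

```text
clock: 5.25
position: [538.5, 270.8, 158.3]
eef_rot: [-0.0, 0.512, 0.859, -0.0]
force: [-0.5, -0.3, -0.4]
finger_gap: 0.583
finger_force: 0.0
```

>>> step_arm(targets=[[[-0.39,-0.28,0,2.5],[-0.38,-0.3,0,2.5],[0,0,0,0]]])

```text
clock: 5.55
position: [530.8, 264.9, 158.3]
eef_rot: [-0.0, 0.474, 0.88, -0.0]
force: [0.8, 0.5, 0.2]
finger_gap: 0.584
finger_force: 0.0
```

>>> step_arm(targets=[[[-0.37,-0.32,0,2.5],[-0.35,-0.33,0,2.5],[0,0,0,0]]])

```text
clock: 5.85
position: [523.7, 258.4, 158.3]
eef_rot: [-0.0, 0.436, 0.9, -0.0]
force: [1.0, 0.3, 0.6]
finger_gap: 0.586
finger_force: 0.0
```

>>> step_arm(targets=[[[-0.34,-0.35,0,2.5],[-0.32,-0.36,0,2.5],[0,0,0,0]]])

```text
clock: 6.15
position: [517.1, 251.3, 158.3]
eef_rot: [-0.0, 0.396, 0.918, -0.0]
force: [0.1, -0.1, 0.5]
finger_gap: 0.587
finger_force: 0.0
```

>>> step_arm(targets=[[[-0.3,-0.37,0,2.5],[-0.29,-0.39,0,2.5],[0,0,0,0]]])

```text
clock: 6.45
position: [511.2, 243.8, 158.2]
eef_rot: [-0.0, 0.356, 0.935, -0.0]
force: [0.2, -0.6, -0.1]
finger_gap: 0.584
finger_force: 0.0
```

>>> step_arm(targets=[[[-0.27,-0.4,0,2.5],[-0.25,-0.41,0,2.5],[0,0,0,0]]])

```text
clock: 6.75
position: [506.0, 235.7, 158.3]
eef_rot: [-0.0, 0.315, 0.949, -0.0]
force: [0.2, -0.9, -0.6]
finger_gap: 0.587
finger_force: 0.0
```

>>> step_arm(targets=[[[-0.23,-0.42,0,2.5],[-0.22,-0.43,0,2.5],[0,0,0,0]]])

```text
clock: 7.05
position: [501.5, 227.2, 158.3]
eef_rot: [-0.0, 0.273, 0.962, -0.0]
force: [-0.5, 0.3, -0.3]
finger_gap: 0.582
finger_force: 0.0
```

```bash
python3 w.py blue w2; python3 - <<'E'
import cv2; cv2.imwrite('pics/w2s.png',cv2.resize(cv2.imread('pics/w2.png'),None,fx=.7,fy=.7))
E
```

```text
[ 249  185   68  163 9021] [501.5 240.6] -34.3 [81.7 25. ]
7.05 [501.45598205 227.17887405 158.25691422] [-0.53199635  0.25974568 -0.27929043]
```

View pics/w2s.png

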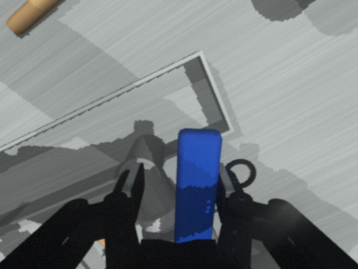

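The blue lever lies against the right finger at about 62° (1.09 rad) and is still free, so it is sound. I'll swing it fully open.

>>> step_arm(targets=[[[-0.2,-0.44,0,2.5],[-0.18,-0.45,0,2.5],[-0.16,-0.46,0,2.5],[-0.14,-0.46,0,2.5],[-0.12,-0.47,0,2.5],[-0.1,-0.47,0,2.5],[-0.08,-0.48,0,2.5],[-0.06,-0.48,0,2.5],[-0.03,-0.48,0,2.5],[0,0,0,0]]])

```text
clock: 8.1
position: [490.7, 185.1, 158.1]
eef_rot: [-0.0, 0.08, 0.997, -0.0]
force: [1.8, 0.1, -0.3]
finger_gap: 0.582
finger_force: 0.0
```

>>> step_arm(targets=[[[0,-0.25,0,1.2],[0,-0.25,0,1.2],[0,0,0,0]]])

```text
clock: 8.4
position: [490.6, 180.3, 158.2]
eef_rot: [-0.0, 0.058, 0.998, -0.0]
force: [-1.8, 2.4, -0.7]
finger_gap: 0.582
finger_force: 0.9
```

>>> step_arm(targets=[[[0,-0.2,0,0],[0,-0.2,0,0],[0,0,0,0]]])

```text
clock: 8.7
position: [490.5, 176.3, 158.2]
eef_rot: [-0.0, 0.058, 0.998, -0.0]
force: [-2.4, 1.6, 0.3]
finger_gap: 0.589
finger_force: 1.2
```

```bash
python3 w.py blue w3
```

```text
[ 252  181   64  167 9306] [484.2 188.9] -7.9 [83.  25.4]
8.7 [490.53852009 176.34387277 158.22167529] [-2.41857357  1.57796492  0.3155759 ]
```

>>> step_arm(targets=[[[0,0.4,0,0],[0,0.4,0,0],[0,0.3,0,0],[0,0,1,0],[0,0,2,0],[0,0,3,0],[0,0,2.4,0],[0,0,0,0]]])

```text
clock: 9.55
position: [491.6, 187.6, 245.6]
eef_rot: [0.002, 0.058, 0.998, 0.001]
force: [-0.5, 0.5, -1.0]
finger_gap: 0.582
finger_force: 0.0
```

```bash
python3 w.py blue w4
```

```text
[ 237  142   37  125 4259] [493.2 188.5] -7.3 [95.2 24.4]
9.55 [491.60530092 187.59274522 245.5629858 ] [-0.54680902  0.47312338 -1.00621382]
```

>>> step_arm(targets=[[[0.66,-1.13,0,-6.43],[0.66,-1.13,0,-6.43],[0.66,-1.13,0,-6.43],[0.66,-1.13,0,-6.43],[0.66,-1.13,0,-6.43],[0.66,-1.13,0,-6.43],[0.66,-1.13,0,-6.43],[0.66,-1.13,0,-6.43],[0.66,-1.13,0,-6.43],[0.66,-1.13,0,-6.43],[0.66,-1.13,0,-6.43],[0.66,-1.13,0,-6.43],[0.66,-1.13,0,-6.43],[0.66,-1.13,0,-6.43],[0,0,0,0]]])

```text
clock: 11.1
position: [583.2, 27.7, 241.6]
eef_rot: [0.0, 0.748, 0.664, -0.001]
force: [-0.6, -0.4, 0.1]
finger_gap: 0.589
finger_force: 0.0
```

```bash
python3 w.py green w5
```

```text
[ 237  176   34   96 2380] [581.7  11.4] -94.2 [74.2 23.9]
11.1 [583.18381212  27.69010604 241.59449741] [-0.59317501 -0.35122685  0.09850759]
```

View pics/w5.png

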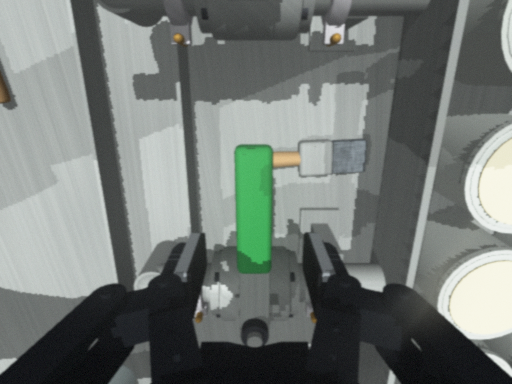

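The green sleeve is at (254,208), centred exactly as the blue one was. The brush at (330,158) lies well below on the table. Descending.

>>> step_arm(targets=[[[0,0.2,-2,0],[0,0,-2,0],[0,0,-2,0],[0,0,-1.2,0],[0,0,-1.2,0],[0,0,0,0],[-0.3,0.03,0,0],[-0.3,0.03,0,0],[-0.2,0.02,0,0],[-0.2,0.03,0,0],[-0.1,0.02,0,0],[-0.1,0.01,0,0],[0,0,0,0]]])

```text
clock: 12.45
position: [571.2, 32.5, 158.4]
eef_rot: [0.0, 0.747, 0.665, 0.0]
force: [0.2, 0.4, 0.0]
finger_gap: 0.586
finger_force: 0.2
```

>>> step_arm(targets=[[[-0.48,-0.01,0,2.5],[-0.48,-0.03,0,2.5],[-0.48,-0.05,0,2.5],[-0.48,-0.07,0,2.5],[-0.47,-0.09,0,2.5],[-0.47,-0.11,0,2.5],[-0.46,-0.13,0,2.5],[-0.46,-0.15,0,2.5],[0,0,0,0]]])

```text
clock: 13.35
position: [533.2, 26.0, 158.4]
eef_rot: [-0.0, 0.62, 0.785, 0.0]
force: [0.1, -0.1, 0.7]
finger_gap: 0.59
finger_force: 0.0
```

>>> step_arm(targets=[[[-0.45,-0.17,0,2.5],[-0.44,-0.19,0,2.5],[0,0,0,0]]])

```text
clock: 13.65
position: [524.4, 22.4, 158.3]
eef_rot: [-0.0, 0.585, 0.811, -0.0]
force: [0.2, -0.0, -0.1]
finger_gap: 0.583
finger_force: 0.0
```

>>> step_arm(targets=[[[-0.43,-0.21,0,2.5],[-0.42,-0.23,0,2.5],[0,0,0,0]]])

```text
clock: 13.95
position: [515.9, 18.0, 158.3]
eef_rot: [-0.0, 0.55, 0.835, -0.0]
force: [-1.5, -0.7, 0.0]
finger_gap: 0.584
finger_force: 0.0
```

>>> step_arm(targets=[[[-0.41,-0.25,0,2.5],[-0.4,-0.27,0,2.5],[0,0,0,0]]])

```text
clock: 14.25
position: [507.8, 12.9, 158.3]
eef_rot: [-0.0, 0.513, 0.858, -0.0]
force: [0.5, 0.2, -0.5]
finger_gap: 0.586
finger_force: 0.0
```

>>> step_arm(targets=[[[-0.39,-0.28,0,2.5],[-0.38,-0.3,0,2.5],[0,0,0,0]]])

```text
clock: 14.55
position: [500.2, 7.2, 158.3]
eef_rot: [-0.0, 0.475, 0.88, -0.0]
force: [0.8, 0.1, 0.6]
finger_gap: 0.588
finger_force: 0.0
```

>>> step_arm(targets=[[[-0.37,-0.32,0,2.5],[-0.35,-0.33,0,2.5],[0,0,0,0]]])

```text
clock: 14.85
position: [493.5, 1.1, 158.2]
eef_rot: [0.0, 0.436, 0.9, 0.0]
force: [3.8, 3.5, -3.0]
finger_gap: 0.583
finger_force: 2.2
```

Force now remains at rest, which may be the start of binding. I'll take one small step to confirm.

>>> step_arm(targets=[[[-0.17,-0.17,0,1.2],[0,0,0,0],[0,0,0,0]]])

```text
clock: 15.15
position: [492.2, -0.2, 158.2]
eef_rot: [0.0, 0.427, 0.904, 0.001]
force: [7.1, 6.2, -2.1]
finger_gap: 0.589
finger_force: 4.3
```

About 9.4 N held at rest confirms it: green binds at roughly 44°. I'll cross over to the other finger and swing it back.

```bash
python3 - <<'E'
import numpy as np
f=lambda a:np.array([[np.cos(a),-np.sin(a)],[np.sin(a),np.cos(a)]])
r=np.radians; p0=f(r(83.4))@[11.,-1.2]
P=[f(r(46.2-3.85*k))@p0 for k in range(13)]
for k in range(12): print((P[k+1]-P[k]).round(2).tolist(),end='; ')
E
```

```text
[0.63, 0.39]; [0.66, 0.34]; [0.68, 0.3]; [0.7, 0.25]; [0.71, 0.21]; [0.73, 0.16]; [0.74, 0.11]; [0.74, 0.06]; [0.74, 0.01]; [0.74, -0.04]; [0.74, -0.09]; [0.73, -0.14];
```

>>> step_arm(targets=[[[0.38,0.28,0,0],[0.38,0.28,0,0],[0.38,0.28,0,0],[0.36,0.28,0,0],[0.2,0.16,0,0],[0.2,0.16,0,0],[0,0,0,0]]])

```text
clock: 15.85
position: [510.3, 13.5, 158.2]
eef_rot: [-0.0, 0.426, 0.905, -0.0]
force: [-0.4, -0.3, 0.4]
finger_gap: 0.59
finger_force: 0.0
```

>>> step_arm(targets=[[[0.31,0.2,0,-1.92],[0.32,0.19,0,-1.93],[0.33,0.17,0,-1.92],[0.33,0.17,0,-1.93],[0.34,0.15,0,-1.92],[0.34,0.15,0,-1.93],[0.35,0.13,0,-1.92],[0.35,0.12,0,-1.93],[0.36,0.11,0,-1.92],[0.35,0.1,0,-1.93],[0.37,0.08,0,-1.92],[0.36,0.08,0,-1.93],[0.37,0.06,0,-1.92],[0.37,0.05,0,-1.93],[0.37,0.03,0,-1.92],[0.37,0.03,0,-1.93],[0.37,0.01,0,-1.92],[0.37,0,0,-1.93],[0,0,0,0]]])

```text
clock: 17.75
position: [574.1, 31.9, 158.3]
eef_rot: [0.0, 0.677, 0.736, 0.0]
force: [-0.8, -0.6, -0.2]
finger_gap: 0.587
finger_force: 0.0
```

```bash
python3 w.py green w6
```

```text
[ 198  198   59  149 7739] [562.8  34.4] -85.6 [74.4 24.6]
17.75 [574.12295567  31.93397469 158.26429157] [-0.78169881 -0.55866056 -0.18410018]
```

>>> step_arm(targets=[[[0.37,-0.02,0,-1.92],[0.37,-0.02,0,-1.93],[0.37,-0.04,0,-1.92],[0.37,-0.05,0,-1.93],[0.24,-0.04,0,-1.3],[0,0,0,0]]])

```text
clock: 18.4
position: [591.2, 29.9, 158.3]
eef_rot: [0.0, 0.732, 0.681, 0.0]
force: [-0.8, 0.0, -0.7]
finger_gap: 0.586
finger_force: 0.0
```

```bash
python3 w.py green w7
```

```text
[ 197  197   59  150 7706] [580.1  34.1] -93.4 [75.7 24.6]
18.4 [591.18994022  29.94602533 158.2517557 ] [-0.80908662  0.02380735 -0.73508787]
```

>>> step_arm(targets=[[[0.25,-0.03,0,-1.2],[0.2,-0.03,0,-1.2],[0.15,-0.02,0,0],[0,0,0,0]]])

```text
clock: 18.85
position: [595.6, 29.0, 158.1]
eef_rot: [-0.001, 0.746, 0.666, -0.001]
force: [-12.7, -0.6, 5.9]
finger_gap: 0.587
finger_force: 6.0
```

At the stop, 13 N. Centring and retreating upward.

>>> step_arm(targets=[[[-0.4,0.04,0,0],[-0.4,0.04,0,0],[-0.4,0.04,0,0],[0,0,0,0],[0,0,1,0],[0,0,2,0],[0,0,3,0],[0,0,2.4,0],[0,0,3,0],[0,0,0,0],[0,0,0,0]]])

```text
clock: 19.95
position: [584.9, 30.3, 272.9]
eef_rot: [0.0, 0.746, 0.666, 0.0]
force: [1.4, -0.6, -0.9]
finger_gap: 0.586
finger_force: 0.0
```

```bash
python3 w.py green w8; python3 - <<'E'
from h import *
im=robot.read_camera('side'); cv2.imwrite('pics/s9.png',im[:,:,::-1])
s=robot.get_state(); print(s['qd'].round(3),s['position'])
E
```

```text
[ 238  174   29   80 1656] [581.1   5.5] -95.0 [70.1 22.4]
19.95 [584.85513327  30.33432596 272.93514819] [ 1.35095811 -0.57661998 -0.88736054]
[ 0.     0.01  -0.001  0.001 -0.    -0.002  0.001] [584.48682705  30.34615671 271.79508369]
```

View pics/s9.png

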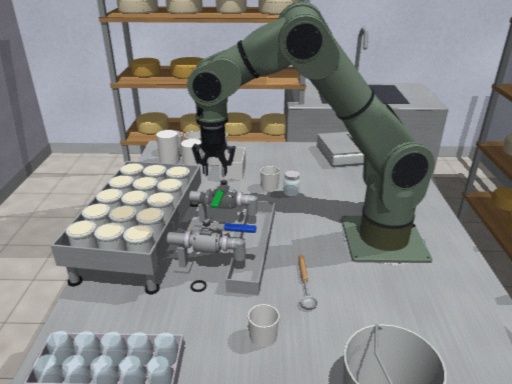

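The side view shows blue fully open at (240,228), green back at shut at (218,198), the bystanders where they were, and the gripper clear of everything.

```bash
python3 -c "
from station import robot
print(robot.job_done())"
```

```text
the job is handed in; nothing more can be done
None
```

The blue valve swung freely and is fully open; the green valve turned stiff at about 44° and is back at shut. Nothing else was moved, and the job is handed in, but no verdict came back.

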